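Mark a steel cup on the press-down marker, then mist it

TASK

Pick the tallest of the three steel cups off the wooden board, set it upright on the middle of the marking unit's round sprung pad and, keeping hold of it, press it down until the pad is fully depressed, for about a second. Then stand the cup upright, centred on the round stand in front of the spray canister, let go of it, and press the canister's white nozzle cap fully down and let it come back up; do not spray before the cup is standing there. Do not drop the cup, leave it on the stand, and leave all the other things where they are.

Things in the scene. Friction and masses are not known exactly. Their poses are not given: they have to be found in the camera images.
- cup: The cup to be marked: plain straight-sided open steel cup, the tallest of three; outside diameter 54 mm, height 95 mm, wall 3 mm, about 160 g. Origin: centre of its underside; z up along its axis. Starts upright on the board, in any of three places in a row.
- cup_short: Bystander: straight open steel cup, diameter 54 mm, only 60 mm high. Origin: centre of its underside. Stands on the board.
- cup_flared: Bystander: flared open steel cup, foot 40 mm, rim 58 mm in diameter, 70 mm high. Origin: centre of its underside. Stands on the board.
- board: Fixed wooden board, 100 mm (its x) by 250 mm (its y) by 14 mm thick, on which the three cups stand in a row along its y, 83 mm apart. Origin: centre of its underside.
- bottle: Bystander: capped amber bottle, diameter 44 mm, 120 mm high, on the table just behind (+x of) the board. Origin: centre of its underside.
- marker: Fixed marking unit: grey base, x -60 to +130 mm, y -60 to +60 mm and 50 mm high in its own frame, with a white head box 125 mm high from x 75 mm to x 130 mm. Origin: on the table under the centre of the pad.
- pad_top (a point): Centre of the top face of the marking unit's round steel pad, 72 mm in diameter, 66 mm above the table when up; it goes straight down with the pad. z up.
- marker_pad (a joint): Travel of the pad, m: 0 up, 0.008 fully depressed (at a stop). Sprung: 4 N to start, 12 N when fully down.
- spray: Fixed spray station: base plate 10 mm thick, x -122 to +112 mm, y -50 to +50 mm in its own frame. Upright metal canister, diameter 50 mm, clamped at x +55 mm; round stand at x -55 mm; upright sheet-metal splash guard across the plate at x -118 mm, 100 mm wide, its top 88 mm above the table; a clamp post of 80 mm height at x +88 mm. Origin: on the table, centre between canister and stand.
- stand_top (a point): Centre of the top face of the round steel stand, 66 mm in diameter, 22 mm above the table, 110 mm from the canister's axis. x points towards the canister, z up.
- cap_top (a point): Centre of the top of the white round nozzle cap, 28 mm in diameter and 20 mm high, on top of the canister; 165 mm above the table when up; it moves with the cap.
- nozzle_cap (a joint): Travel of the nozzle cap, m: 0 up, 0.006 fully down (at a stop). Sprung: 2.4 N to start, 6 N when fully down.
- tape: Bystander: roll of paper tape lying flat, 72 mm in diameter, hole 52 mm, 22 mm high, near the marking unit. Origin: centre of its underside.
- jar: Bystander: glass jar with steel lid, diameter 56 mm, 55 mm high, on the table beside the spray canister. Origin: centre of its underside.
- dapping_block: Bystander: dark steel cube of 70 by 70 by 60 mm high with round hollows on top, on the far part of the table. Origin: centre of its underside.
- pliers: Bystander: pliers with rubber grips lying flat on the far part of the table, 140 mm long, 60 mm wide, 14 mm high. Origin: at the pivot, on the table.
- tin: Bystander: small plain aluminium tin, diameter 40 mm, 75 mm high, on the table just in front (-x) of the board. Origin: centre of its underside.
Things that resemble listed ones, but are neither listed nor needed, are in the scene too. What is shaped like the cup but green, red or yellow is not meant.

How it is judged:
By the outcome, as a careful person would: the job done as asked, in the order asked, and still so for the second after the job is handed in, with the robot touching nothing.
It also fails if it takes over 58 s, if anything falls off the work surface, if the arm or the gripper's body presses on something with over 40 N, if the wrist force passes 120 N, or if a joint passes its speed limit or range.

ROBOT

A 6-joint arm with a two-finger parallel gripper is mounted at the origin on the work surface. World frame = base frame: x ahead of the robot, y to its left, z up, the work surface at z = 0. Lengths are in m, angles in rad, forces in N, time in s.
With the tool pointing down it reaches from about 0.375 to 0.925 m from the base axis. Payload 5.7 kg.
Tool frame: the origin (TCP) lies midway between the tips of the shut fingers; the grasp point (between the pads) lies 19 mm behind it (bot.grip_depth is the distance from the TCP to the grasp point, in m); z points along the fingers, y is the direction in which the jaws open and shut (so a half turn about z gives the same grasp; the last joint's range is limited). The gripper opens to 85 mm and grips with 20 to 120 N. Pads are 22 mm wide; open, the fingers measure 114 mm over their backs; the gripper's body (76 mm by 85 mm) begins 54 mm behind the grasp point. The pads swing forward as they close: fully open they stand 13 mm farther back than shut.
Start: joints at [1.192, 0.359, 1.51, -0, 1.272, -0.115], TCP at [0.156, 0.579, 0.231] pointing down, gripper open.
Joint ranges: [-2.97, 2.97], [-1.01, 2.36], [0.21, 2.38], [-0.96, 4.11], [0.2, 2.71], [-2.98, 2.98]. Speed limits (rad/s): [2.39, 2.39, 3.14, 3.14, 3.14, 3.14].

INTERFACE

Orientations are given as a 3x3 rotation matrix whose columns are the frame's x, y, z axes.
In Python, from cell import bot gives the robot as it stands.
- The arm moves only by the tool send_rows, never from a script. Its argument "series" is a list that holds one entry, the list of rows, each a list of 7 numbers: the shift along the tool's x, y, z in mm, then the turn, a rotation vector about the tool's x, y, z in degrees, then the opening, from 0 (shut) to 1 (fully open). In form: [[[x, y, z, ax, ay, az, hand], ...]]. A call has 1 to 8 rows; each row is the pose to reach, as a shift and turn from the pose commanded when the call began, along the tool's axes at that moment; what a row does not reach only later rows make up. A row lasts 1/10 s, in which the tool goes at most 50 mm and 8.59 degrees, less where a joint would pass 70% of its speed; a pose out of reach is approached as far as the arm can. A call with a gripper value outside its range is refused whole. The fingers move at their own pace and stop on an object; the grip force is fixed at half the most. Time passes only in rows, so rows that repeat a pose let the fingers close. It gives the time, the measured TCP pose, the force and the opening at its end, in the units of the state.
- bot.get_state(): the state, without advancing time (a new reading comes with each control period).
- bot.get_image(name): name is "scene" or "top" or "wrist"; returns a dict with "color" (420x560x3 uint8, red, green, blue), "K" (3x3 intrinsics, pixels), "extrinsics" (4x4, takes a point from camera to world coordinates). Camera axes: x right, y down, z forward; pixel columns grow to the right and rows downward; lengths in m; the calibration is good to about 2 mm. The wrist camera is an equidistant fisheye: a pixel r from the principal point sees the ray r / f radians off the axis. A picture is of the moment at which its call begins. There is no depth.
- bot.job_done(): hands the job in, once; it reports no verdict.
Trained networks look in a picture, given as the dict that the camera call returned (one of the last four; its "shot" number tells which), for a name from the list of things; names that differ only in an ending like _2 or _b are one class to them, and where a whole thing is asked for, a point or a joint stands for the part that bears it (a point fixed in the world has none). Each returns a list of dicts, best first, with "p" (0 to 1); they miss things now and then, are a little off and sometimes report something else, mostly with a low value. They report only what shows in the picture. A call takes as long as a camera call. They do not tell look-alikes from the thing itself.
- bot.search_frame(label, picture): "pixel" ([row, column] in pixels, amid what is visible of it).
- bot.pinpoint(label, picture): "pixel" ([row, column] in pixels: a listed point, or the origin of a listed thing).
The state is a dict: "t": time; "joint_positions": joint angles; "qvel": joint speeds; "effort": joint torques, N m; "ee_pos": TCP position; "tcp_rot": TCP orientation; "ft_force": force on the tool from outside, world axes, zero at the start; "ft_torque": the same for the moment, N m; "grip_width": finger opening in m.
Only numpy, scipy, OpenCV 4.12 (cv2) and the standard library are available. Lean on these libraries where they do the work, as an engineer would, in place of code of your own. Each camera call takes 0.05 s, during which the arm holds its last target. There are 200 camera calls.

## Working session

There is one attempt and no reset: what is moved stays moved. The work goes in short steps, Python scripts to look and compute and a tool call to move; the robot and the scene stay as the last step left them, time stands still between calls to the robot, and variables do not carry over. Pictures are saved under pics/ and viewed, about 8 in all and at most 12, crops included, and the job is handed in when it is done.

Besides the shell and the picture viewer there is one more tool, called after "Call:" as name(argument=value, ...) on one line, values as JSON. send_rows: Moves the arm, as the interface text tells. Its arguments: {"type":"object","properties":{"series":{"type":"array","items":{"type":"array","items":{"type":"array","items":{"type":"number"}}}}},"required":["series"]}

```bash
mkdir -p pics; ls; cat > h.py <<'E'
import numpy as np, cv2
from cell import bot
def ray(im,px):
    K=np.array(im["K"]);E=np.array(im["extrinsics"])
    d=np.linalg.inv(K)@np.array([px[1],px[0],1.]);return E[:3,3],E[:3,:3]@d
def at_z(im,px,z):
    o,d=ray(im,px);return o+d*(z-o[2])/d[2]
def proj(im,P):
    K=np.array(im["K"]);E=np.array(im["extrinsics"])
    c=E[:3,:3].T@(np.array(P)-E[:3,3]);q=K@c;return q[1]/q[2],q[0]/q[2]
def save(im,name,crop=None,s=1):
    a=im["color"][:,:,::-1]
    if crop: a=a[crop[0]:crop[1],crop[2]:crop[3]]
    cv2.imwrite("pics/"+name,cv2.resize(a,None,fx=s,fy=s,interpolation=cv2.INTER_CUBIC))
E
python3 - <<'E'
from h import *
np.set_printoptions(precision=3,suppress=True)
s=bot.get_state();print(s["t"],s["ee_pos"],s["tcp_rot"],s["ft_force"],s["grip_width"])
ims={n:bot.get_image(n) for n in("top","scene")}
a=[cv2.cvtColor(i["color"],cv2.COLOR_RGB2BGR) for i in ims.values()]
cv2.imwrite("pics/a.png",cv2.resize(a[0],(784,588)));cv2.imwrite("pics/b.png",cv2.resize(a[1],(784,588)))
Z=dict(pad_top=.066,stand_top=.022,cap_top=.165,cup=.014,cup_short=.014,cup_flared=.014,board=0,marker=0,spray=0,bottle=0,tin=0,tape=0,jar=0)
for n,im in ims.items():
    print(n,np.array(im["extrinsics"])[:3,3],im["K"][0][0])
    for l,z in Z.items():
        for r in bot.pinpoint(l,im)[:4]:print(l,np.round(r["pixel"]),round(r["p"],2),at_z(im,r["pixel"],z)[:2])
E
```

```text
pics
0.0 [0.156 0.579 0.23 ] [[-0.965  0.261 -0.001]
 [ 0.261  0.965 -0.002]
 [ 0.    -0.002 -1.   ]] [0.553 0.022 1.114] 0.08534537161210852
top [ 0.507 -0.023  1.063] 425.98177684448734
stand_top [265. 140.] 0.81 [0.454 0.327]
cap_top [225. 134.] 0.73 [0.545 0.293]
cup [233. 360.] 0.95 [ 0.535 -0.21 ]
cup [284. 364.] 0.75 [ 0.412 -0.219]
cup [144. 359.] 0.71 [ 0.757 -0.209]
cup [186. 345.] 0.63 [ 0.649 -0.173]
cup_short [225. 396.] 0.9 [ 0.555 -0.297]
cup_short [248. 147.] 0.55 [0.496 0.313]
cup_flared [225. 431.] 0.55 [ 0.554 -0.384]
board [233. 395.] 0.85 [ 0.534 -0.298]
marker [249. 275.] 0.65 [0.493 0.   ]
spray [246. 152.] 0.95 [0.5   0.306]
bottle [195. 404.] 0.79 [ 0.63  -0.323]
bottle [231. 393.] 0.44 [ 0.539 -0.295]
tin [271. 399.] 0.87 [ 0.442 -0.307]
tape [298. 268.] 0.82 [0.375 0.017]
jar [236. 196.] 0.77 [0.526 0.196]
jar [274. 398.] 0.27 [ 0.434 -0.305]
scene [ 1.723 -0.165  0.988] 516.4665904457066
pad_top [200. 272.] 0.54 [0.479 0.008]
stand_top [196. 371.] 0.69 [0.441 0.333]
cap_top [179. 375.] 0.55 [0.553 0.295]
cup [266. 214.] 0.85 [ 0.684 -0.181]
cup [293. 203.] 0.8 [ 0.78  -0.214]
cup [212. 195.] 0.7 [ 0.435 -0.227]
cup [232. 200.] 0.57 [ 0.533 -0.213]
cup_short [237. 172.] 0.84 [ 0.545 -0.296]
cup_flared [178. 376.] 0.74 [0.332 0.383]
cup_flared [242. 141.] 0.7 [ 0.556 -0.384]
board [242. 171.] 0.66 [ 0.548 -0.3  ]
marker [220. 274.] 0.7 [0.491 0.011]
spray [215. 366.] 0.95 [0.508 0.301]
spray [198. 270.] 0.36 [0.377 0.016]
bottle [266. 159.] 0.92 [ 0.648 -0.333]
tin [215. 170.] 0.86 [ 0.419 -0.306]
tin [277. 356.] 0.34 [0.768 0.195]
tape [198. 271.] 0.48 [0.375 0.019]
jar [223. 336.] 0.77 [0.532 0.197]
jar [265. 161.] 0.63 [ 0.644 -0.326]
```

View pics/a.png

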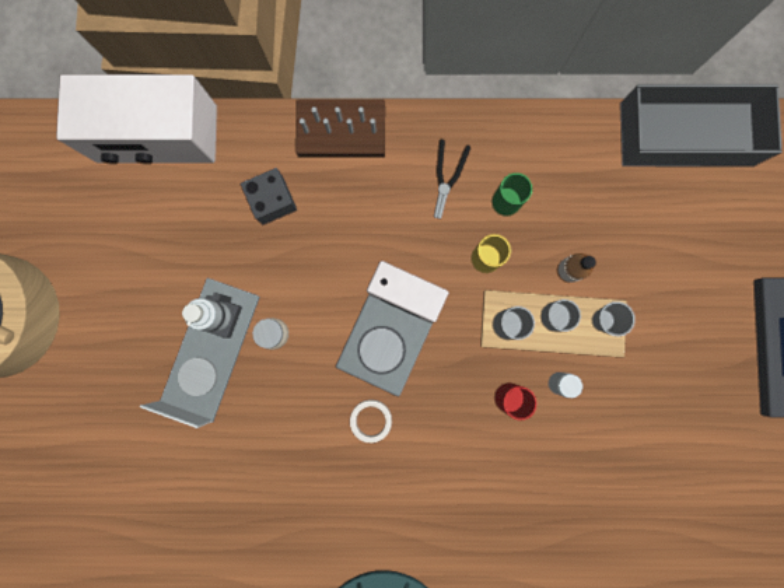

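View pics/b.png

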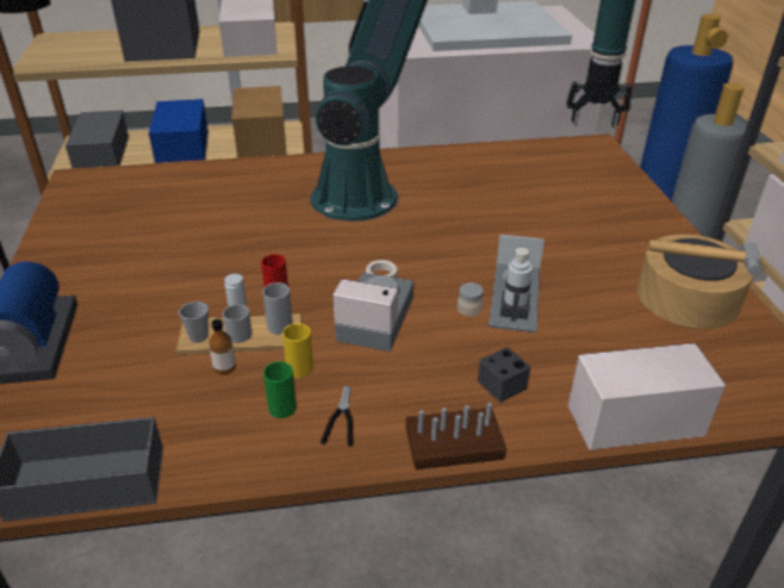

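The top view shows three steel cups in a row on the board (784-px picture): (514,323), (561,316) and (614,319). The red (516,400), yellow (493,251) and green (515,192) cups are decoys. In the scene view the steel cup at (277,308) is clearly the tallest. It is the +y end one, at top native (233,360). I'll refine positions and confirm it in a crop.

```bash
cat > m.py <<'E'
from h import *
np.set_printoptions(precision=4,suppress=True)
im=bot.get_image("top");sc=bot.get_image("scene")
g=cv2.cvtColor(im["color"],cv2.COLOR_RGB2GRAY)
vis=cv2.resize(im["color"][:,:,::-1],None,fx=4,fy=4,interpolation=cv2.INTER_CUBIC)
f=im["K"][0][0];H=im["extrinsics"][2][3]
G=cv2.GaussianBlur(cv2.resize(g,None,fx=4,fy=4,interpolation=cv2.INTER_CUBIC),(7,7),0)
def circ(name,guess,z,r):
    rp=f*r/(H-z)*4; p=np.array(proj(im,(*guess,z)))*4; w=int(rp*1.9)
    y0,x0=int(p[0]-w),int(p[1]-w)
    c=cv2.HoughCircles(G[y0:y0+2*w,x0:x0+2*w],cv2.HOUGH_GRADIENT_ALT,1.5,8,param1=80,param2=.5,minRadius=int(rp*.88),maxRadius=int(rp*1.12))
    if c is None: print(name,"none",p/4);return
    for cx,cy,rr in c[0][:3]:
        px=((cy+y0)/4-.375,(cx+x0)/4-.375);print(name,np.array(px),at_z(im,px,z)[:2],"r",rr/4*(H-z)/f)
        cv2.circle(vis,(int(cx+x0),int(cy+y0)),int(rr),(0,0,255),1)
circ("pad",(.485,.003),.066,.036)
circ("stand",(.447,.33),.022,.033)
circ("cap",(.548,.294),.165,.014)
circ("cup rim",(.534,-.212),.109,.027)
circ("short rim",(.55,-.297),.074,.027)
for l,z in dict(pad_top=.066,stand_top=.022,cap_top=.165,cup=.014).items():
    for n,i in (("top",im),("scene",sc)):
        for r in bot.pinpoint(l,i)[:1]:print(l,n,at_z(i,r["pixel"],z)[:2],round(r["p"],2))
a=cv2.resize(vis[4*185:4*290,4*95:4*300],(800,410));cv2.imwrite("pics/c1.png",a)
b=cv2.resize(sc["color"][185:260,120:230,::-1],(800,545),interpolation=cv2.INTER_CUBIC);cv2.imwrite("pics/c2.png",b)
E
python3 m.py
```

```text
pad [249.    271.875] [0.4949 0.0054] r 0.036663676130610126
stand [268.375 140.75 ] [0.4466 0.3248] r 0.03357083549937213
cap [223.25  136.875] [0.5494 0.2883] r 0.013695556570369461
cup rim [230.375 369.625] [ 0.5375 -0.214 ] r 0.025887899763445375
cup rim [231.5 362.5] [ 0.535  -0.1981] r 0.025151385234026727
short rim [225.25 402.75] [ 0.5507 -0.2978] r 0.025620114091408245
short rim [226.    396.375] [ 0.549 -0.283] r 0.025074172773193792
pad_top top [0.4936 0.0002] 0.95
pad_top scene [0.4675 0.0098] 0.67
stand_top top [0.4429 0.3231] 0.7
stand_top scene [0.4343 0.3331] 0.61
cap_top top [0.5429 0.2895] 0.48
cap_top scene [0.5443 0.2945] 0.57
cup top [ 0.4143 -0.2135] 0.8
cup scene [ 0.6833 -0.1781] 0.89
```

View pics/c1.png

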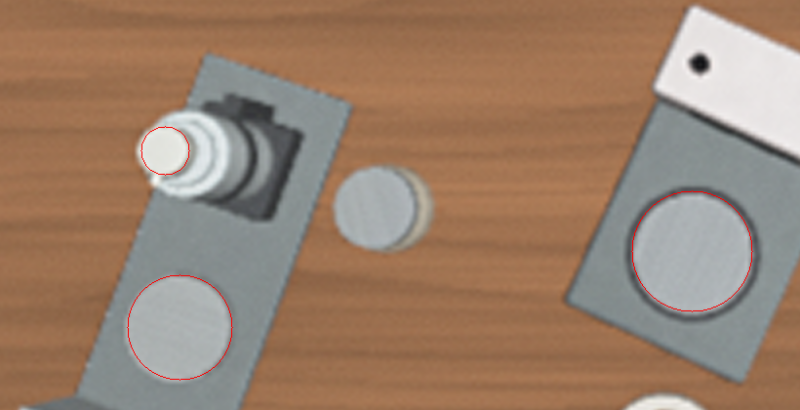

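View pics/c2.png

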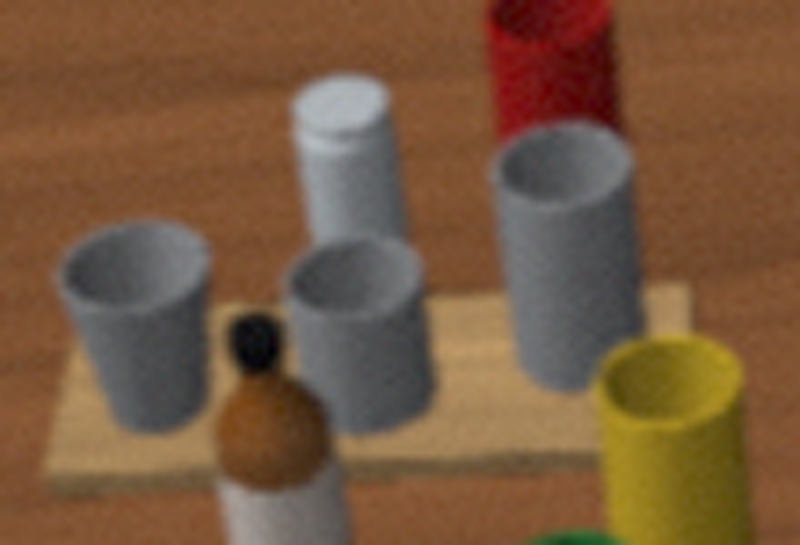

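Crop confirms it: the tall steel cup is at (565,255) of the crop, rightmost on the board, plain and straight. The short one is at (360,330) and the flared one at (140,320). The Hough circles sit well on the pad, stand and cap.

```bash
cat > go.py <<'E'
import sys
from h import *
from scipy.spatial.transform import Rotation as R
np.set_printoptions(precision=4,suppress=True)
def go(x,y,z,yaw,back=None):
    s=bot.get_state();p=np.array(s["ee_pos"]);M=np.array(s["tcp_rot"])
    best=None
    for a in(yaw,yaw+180):
        a=np.radians(a);Y=np.array([np.cos(a),np.sin(a),0]);Z=np.array([0,0,-1.]);T=np.c_[np.cross(Y,Z),Y,Z]
        v=R.from_matrix(M.T@T).as_rotvec(degrees=True)
        if best is None or np.linalg.norm(v)<np.linalg.norm(best):best=v
    print("t",s["t"],"p",p,"F",np.array(s["ft_force"]),"w",s["grip_width"],"q6",s["joint_positions"][5])
    print("shift",np.round(M.T@(np.array([x,y,z])-p)*1000,1),"rot",np.round(best,2))
if __name__=="__main__":go(*map(float,sys.argv[1:5]))
E
python3 go.py .5375 -.214 .2 -4
```

```text
t 1.9 p [0.1564 0.5792 0.2312] F [0.3412 0.1075 0.4458] w 0.08538078717783637 q6 -0.11514677472905901
shift [-574.7 -666.4   31.4] rot [-0.01  0.01 78.89]
```

Call:
send_rows(series=[[[-575,-666,31,0,0,79,1],[-575,-666,31,0,0,79,1],[-575,-666,31,0,0,79,1],[-575,-666,31,0,0,79,1],[-575,-666,31,0,0,79,1],[-575,-666,31,0,0,79,1],[-575,-666,31,0,0,79,1],[-575,-666,31,0,0,79,1]]])

```text
t: 2.7
ee_pos: [0.3303, 0.2173, 0.2175]
tcp_rot: [[-0.101, 0.995, 0.001], [0.995, 0.101, 0.0], [0.0, 0.001, -1.0]]
ft_force: [1.0, 0.2, -0.3]
grip_width: 0.0855
```

```bash
python3 go.py .5375 -.214 .2 -4
```

```text
t 2.7 p [0.3303 0.2173 0.2175] F [ 0.9597  0.1823 -0.2973] w 0.08547861998430324 q6 0.30549343120221534
shift [-450.   162.4   17.6] rot [ 0.06 -0.02  9.81]
```

Call:
send_rows(series=[[[-440,162,15,0,0,9,1],[-440,162,15,0,0,9,1],[-440,162,15,0,0,9,1],[-440,162,15,0,0,9,1],[-440,162,15,0,0,9,1],[-440,162,15,0,0,9,1],[-440,162,15,0,0,9,1],[-440,162,15,0,0,9,1]]])

```text
t: 3.5
ee_pos: [0.5078, -0.1415, 0.2045]
tcp_rot: [[0.051, 0.999, 0.0], [0.999, -0.051, -0.0], [-0.0, 0.0, -1.0]]
ft_force: [0.5, -0.1, 0.7]
grip_width: 0.0852
```

```bash
python3 go.py .5375 -.214 .2 -4
```

```text
t 3.5 p [ 0.5078 -0.1415  0.2045] F [ 0.4559 -0.125   0.6788] w 0.08523043248069231 q6 -0.35228512011567037
shift [-70.9  33.3   4.6] rot [0.03 0.   1.09]
```

Call:
send_rows(series=[[[-60,31,5,0,0,1,1],[-60,31,5,0,0,1,1],[-60,31,5,0,0,1,1],[-60,31,5,0,0,1,1]]])

```text
t: 3.9
ee_pos: [0.5343, -0.1999, 0.1991]
tcp_rot: [[0.068, 0.998, -0.001], [0.998, -0.068, 0.001], [0.001, -0.002, -1.0]]
ft_force: [-0.0, 0.2, -0.4]
grip_width: 0.0854
```

```bash
cat >> h.py <<'E'
def fproj(im,P):
    K=np.array(im["K"]);E=np.array(im["extrinsics"]);c=E[:3,:3].T@(np.array(P)-E[:3,3])
    th=np.arctan2(np.hypot(c[0],c[1]),c[2]);ph=np.arctan2(c[1],c[0])
    return K[0,2]+K[0,0]*th*np.cos(ph),K[1,2]+K[1,1]*th*np.sin(ph)
def ring(im,vis,x,y,z,r,col,s):
    pts=[fproj(im,(x+r*np.cos(a),y+r*np.sin(a),z)) for a in np.linspace(0,6.283,60)]
    cv2.polylines(vis,[np.int32(np.array(pts)*s)],True,col,1)
E
python3 - <<'E'
from h import *
import go
go.go(.5375,-.214,.2,-4)
im=bot.get_image("wrist");v=cv2.resize(im["color"][:,:,::-1],(784,588),interpolation=cv2.INTER_CUBIC)
ring(im,v,.5375,-.214,.109,.027,(0,0,255),1.4)
ring(im,v,.5375,-.214,.014,.027,(0,255,0),1.4)
cv2.imwrite("pics/w1.png",v)
E
```

```text
t 3.9 p [ 0.5343 -0.1999  0.1991] F [-0.018   0.2352 -0.4423] w 0.08544782458030202 q6 -0.41160880592255433
shift [-13.9   4.2  -1. ] rot [-0.09 -0.07  0.11]
```

View pics/w1.png

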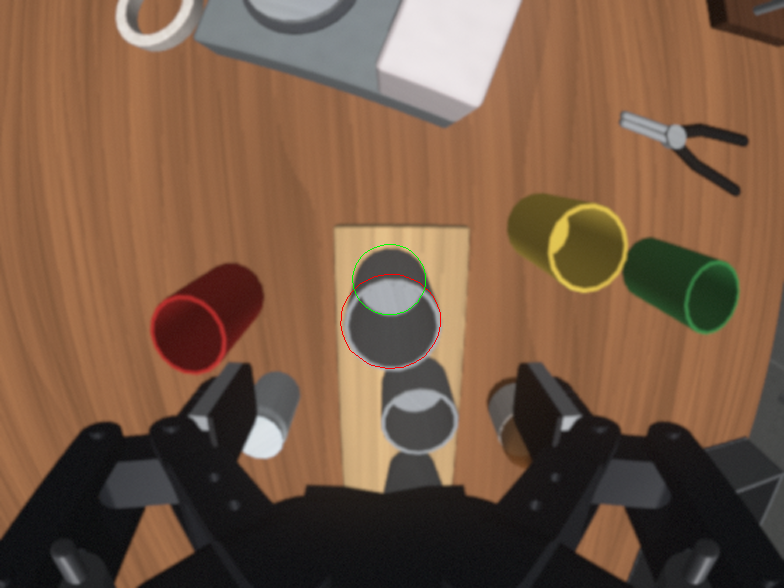

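The wrist view shows the tall cup's rim at (393,323), within 1 mm of the projected ring. The fingers at (225,400) and (560,400) clear the red and yellow cups, so I'll descend and grip.

Call:
send_rows(series=[[[-15,4,0,0,0,0,1],[-15,4,0,0,0,0,1],[-15,4,40,0,0,0,1],[-15,4,80,0,0,0,1],[-15,4,115,0,0,0,1],[-15,4,137,0,0,0,1],[-15,4,137,0,0,0,1],[-15,4,137,0,0,0,1]]])

```text
t: 4.75
ee_pos: [0.5382, -0.2158, 0.0628]
tcp_rot: [[0.067, 0.998, -0.0], [0.998, -0.067, 0.0], [0.0, -0.0, -1.0]]
ft_force: [0.4, 0.7, 0.7]
grip_width: 0.0851
```

```bash
python3 go.py .538 -.215 .062 -4
```

```text
t 4.75 p [ 0.5382 -0.2158  0.0628] F [0.3875 0.6652 0.6688] w 0.08507381345646439 q6 -0.43319345719395025
shift [ 0.8 -0.3  0.8] rot [-0.01 -0.    0.15]
```

Call:
send_rows(series=[[[0,0,0,0,0,0,0],[0,0,0,0,0,0,0],[0,0,0,0,0,0,0],[0,0,0,0,0,0,0],[0,0,0,0,0,0,0],[0,0,0,0,0,0,0],[0,0,0,0,0,0,0],[0,0,0,0,0,0,0]]])

```text
t: 5.55
ee_pos: [0.5391, -0.2166, 0.0644]
tcp_rot: [[0.067, 0.998, 0.003], [0.998, -0.067, -0.002], [-0.001, 0.003, -1.0]]
ft_force: [-1.6, 0.5, 6.5]
grip_width: 0.0536
```

Call:
send_rows(series=[[[0,0,-20,0,0,0,0],[0,0,-50,0,0,0,0],[0,0,-90,0,0,0,0],[0,0,-130,0,0,0,0],[0,0,-145,0,0,0,0],[0,0,-145,0,0,0,0],[0,0,-145,0,0,0,0]]])

```text
t: 6.25
ee_pos: [0.5378, -0.2158, 0.2075]
tcp_rot: [[0.068, 0.998, 0.0], [0.998, -0.068, -0.0], [-0.0, 0.0, -1.0]]
ft_force: [-1.4, -0.6, -1.5]
grip_width: 0.0536
```

```bash
python3 go.py .4949 .0054 .208 66
```

```text
t 6.25 p [ 0.5378 -0.2158  0.2075] F [-1.3585 -0.5673 -1.5105] w 0.05363719624056882 q6 -0.4331927955922681
shift [217.8 -57.7  -0.6] rot [  0.     0.02 -69.87]
```

Call:
send_rows(series=[[[218,-58,0,0,0,-70,0],[218,-58,0,0,0,-70,0],[218,-58,0,0,0,-70,0],[218,-58,0,0,0,-70,0],[218,-58,0,0,0,-70,0],[218,-58,0,0,0,-70,0],[218,-58,0,0,0,-70,0],[218,-58,0,0,0,-70,0]]])

```text
t: 7.05
ee_pos: [0.4933, 0.0061, 0.2056]
tcp_rot: [[-0.908, 0.418, -0.004], [0.418, 0.908, 0.0], [0.004, -0.001, -1.0]]
ft_force: [0.3, -0.3, -2.2]
grip_width: 0.0533
```

```bash
python3 go.py .4949 .0054 .208 66
```

```text
t 7.05 p [0.4933 0.0061 0.2056] F [ 0.2646 -0.2742 -2.161 ] w 0.053333170534098945 q6 -1.2672477271085365
shift [-1.7  0.  -2.5] rot [-0.07 -0.21 -0.7 ]
```

Already over the pad. I'll let it settle and check cup position and tilt from the wrist and scene views.

Call:
send_rows(series=[[[0,0,0,0,0,0,0],[0,0,0,0,0,0,0]]])

```text
t: 7.25
ee_pos: [0.4939, 0.0055, 0.2062]
tcp_rot: [[-0.904, 0.428, -0.003], [0.428, 0.904, 0.0], [0.003, -0.001, -1.0]]
ft_force: [-0.0, -0.7, -1.3]
grip_width: 0.0534
```

```bash
python3 - <<'E'
from h import *
import go
go.go(.4949,.0054,.208,66)
p=bot.get_state()["ee_pos"]
im=bot.get_image("wrist");v=cv2.resize(im["color"][:,:,::-1],(560,420),interpolation=cv2.INTER_CUBIC)
ring(im,v,.4949,.0054,.066,.036,(0,255,0),1)
ring(im,v,p[0],p[1],p[2]-.0504+.095,.027,(0,0,255),1)
sc=bot.get_image("scene")
b=cv2.resize(sc["color"][130:270,200:340,::-1],(420,420),interpolation=cv2.INTER_CUBIC)
cv2.imwrite("pics/w2.png",cv2.resize(np.hstack([v,b]),None,fx=.81,fy=.81))
E
```

```text
t 7.25 p [0.4939 0.0055 0.2062] F [-0.0488 -0.674  -1.2913] w 0.05342267035468036 q6 -1.2569796461812373
shift [-0.9  0.3 -1.8] rot [-0.05 -0.14 -1.35]
```

View pics/w2.png

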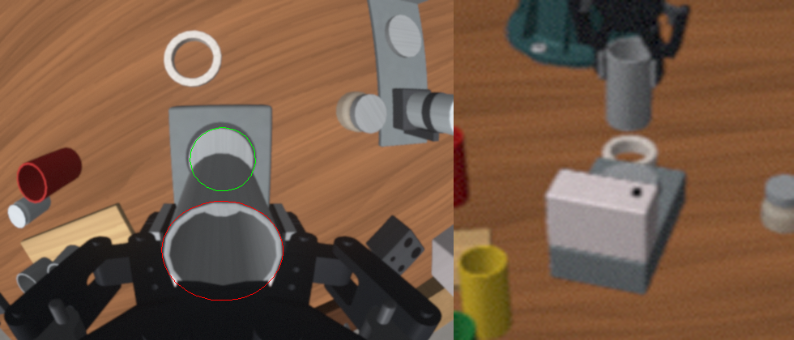

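The cup hangs upright, with its rim on the red ring at (222,250) and the pad on the green ring at (222,158). I'll lower to just above the pad.

Call:
send_rows(series=[[[-1,0,40,0,0,0,0],[-1,0,65,0,0,0,0],[-1,0,80,0,0,0,0],[-1,0,85,0,0,0,0],[-1,0,87,0,0,0,0],[-1,0,89,0,0,0,0],[-1,0,90,0,0,0,0],[-1,0,91,0,0,0,0]]])

```text
t: 8.15
ee_pos: [0.4964, 0.0049, 0.1171]
tcp_rot: [[-0.905, 0.425, 0.001], [0.425, 0.905, -0.0], [-0.001, 0.0, -1.0]]
ft_force: [-0.1, -1.2, -2.4]
grip_width: 0.0537
```

Call:
send_rows(series=[[[1,0,1,0,0,0,0],[1,0,2,0,0,0,0],[1,0,3,0,0,0,0],[1,0,4,0,0,0,0],[1,0,5,0,0,0,0],[1,0,6,0,0,0,0],[1,0,6,0,0,0,0],[1,0,6,0,0,0,0]]])

```text
t: 8.95
ee_pos: [0.4959, 0.0052, 0.111]
tcp_rot: [[-0.905, 0.424, 0.002], [0.424, 0.905, -0.0], [-0.002, 0.0, -1.0]]
ft_force: [1.3, -1.4, 7.5]
grip_width: 0.0535
```

Call:
send_rows(series=[[[0,0,1,0,0,0,0],[0,0,2,0,0,0,0],[0,0,3,0,0,0,0],[0,0,4,0,0,0,0],[0,0,5,0,0,0,0],[0,0,5,0,0,0,0]]])

```text
t: 9.55
ee_pos: [0.4964, 0.005, 0.1081]
tcp_rot: [[-0.905, 0.424, 0.003], [0.424, 0.905, -0.001], [-0.003, 0.001, -1.0]]
ft_force: [-4.2, -2.1, 28.4]
grip_width: 0.0532
```

28 N, well above the spring's 12 N, so the pad is at its stop. Hold.

Call:
send_rows(series=[[[0,0,0,0,0,0,0],[0,0,0,0,0,0,0],[0,0,0,0,0,0,0],[0,0,0,0,0,0,0],[0,0,0,0,0,0,0],[0,0,0,0,0,0,0],[0,0,0,0,0,0,0],[0,0,0,0,0,0,0]]])

```text
t: 10.35
ee_pos: [0.4964, 0.005, 0.108]
tcp_rot: [[-0.905, 0.424, 0.003], [0.424, 0.905, -0.001], [-0.004, 0.001, -1.0]]
ft_force: [-5.0, -1.5, 28.7]
grip_width: 0.0541
```

Call:
send_rows(series=[[[0,0,0,0,0,0,0],[0,0,0,0,0,0,0],[0,0,0,0,0,0,0]]])

```text
t: 10.65
ee_pos: [0.4964, 0.005, 0.1081]
tcp_rot: [[-0.905, 0.424, 0.004], [0.424, 0.905, -0.001], [-0.004, 0.001, -1.0]]
ft_force: [-5.6, -2.2, 27.9]
grip_width: 0.0538
```

Call:
send_rows(series=[[[0,0,-5,0,0,0,0],[0,0,-12,0,0,0,0],[0,0,-40,0,0,0,0],[0,0,-80,0,0,0,0],[0,0,-110,0,0,0,0],[0,0,-110,0,0,0,0],[0,0,-110,0,0,0,0]]])

```text
t: 11.35
ee_pos: [0.4942, 0.0056, 0.215]
tcp_rot: [[-0.905, 0.424, -0.001], [0.424, 0.905, 0.0], [0.001, -0.0, -1.0]]
ft_force: [-0.8, 0.1, -3.0]
grip_width: 0.0536
```

```bash
python3 go.py .4466 .3248 .215 70.5
```

```text
t 11.35 p [0.4942 0.0056 0.215 ] F [-0.7856  0.0961 -3.0473] w 0.05356373603638633 q6 -1.261082373628645
shift [178.5 268.8   0.1] rot [-0.01 -0.05 -5.61]
```

Call:
send_rows(series=[[[178,269,0,0,0,-6,0],[178,269,0,0,0,-6,0],[178,269,0,0,0,-6,0],[178,269,0,0,0,-6,0],[178,269,0,0,0,-6,0],[178,269,0,0,0,-6,0],[178,269,0,0,0,-6,0],[178,269,0,0,0,-6,0]]])

```text
t: 12.15
ee_pos: [0.4456, 0.3269, 0.2127]
tcp_rot: [[-0.946, 0.324, -0.004], [0.324, 0.946, -0.001], [0.004, -0.003, -1.0]]
ft_force: [0.2, 0.1, -1.8]
grip_width: 0.0539
```

Call:
send_rows(series=[[[0,0,0,0,0,0,0],[0,0,0,0,0,0,0],[0,0,0,0,0,0,0]]])

```text
t: 12.45
ee_pos: [0.4478, 0.3231, 0.2148]
tcp_rot: [[-0.944, 0.329, -0.001], [0.329, 0.944, -0.001], [0.001, -0.001, -1.0]]
ft_force: [-0.2, -0.6, -1.9]
grip_width: 0.0535
```

```bash
python3 - <<'E'
from h import *
import go
go.go(.4466,.3248,.215,70.5)
p=bot.get_state()["ee_pos"]
im=bot.get_image("wrist");v=cv2.resize(im["color"][:,:,::-1],(784,588),interpolation=cv2.INTER_CUBIC)
ring(im,v,.4466,.3248,.022,.033,(0,255,0),1.4)
ring(im,v,.5494,.2883,.165,.014,(255,0,0),1.4)
ring(im,v,p[0],p[1],p[2]-.0504+.095,.027,(0,0,255),1.4)
cv2.imwrite("pics/w3.png",v)
E
```

```text
t 12.45 p [0.4478 0.3231 0.2148] F [-0.22   -0.65   -1.8603] w 0.05354063043603954 q6 -0.7353657319902682
shift [ 1.7  1.3 -0.2] rot [-0.09 -0.05  0.3 ]
```

View pics/w3.png

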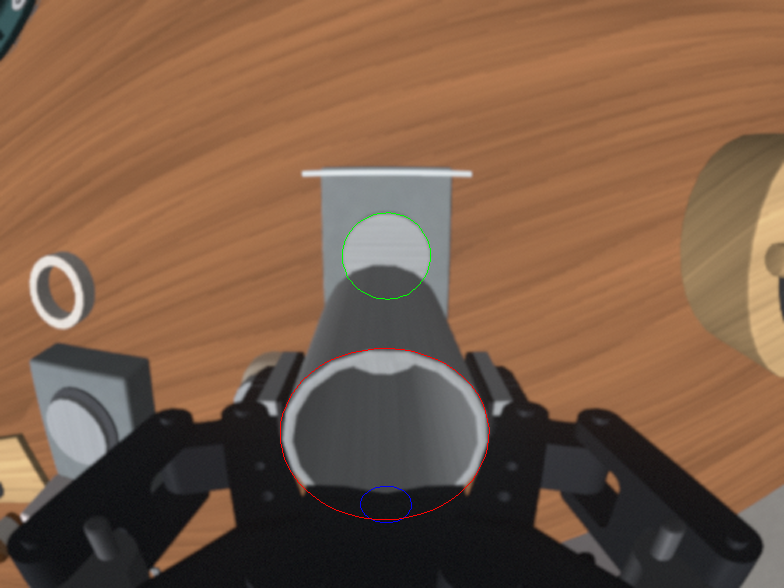

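The stand is on its ring at (386,255), the cup's rim is centred, and the guard at (386,173) is clear. I'll lower.

Call:
send_rows(series=[[[2,1,40,0,0,0,0],[2,1,80,0,0,0,0],[2,1,110,0,0,0,0],[2,1,128,0,0,0,0],[2,1,135,0,0,0,0],[2,1,138,0,0,0,0],[2,1,139,0,0,0,0],[2,1,139,0,0,0,0]]])

```text
t: 13.3
ee_pos: [0.4472, 0.3264, 0.0774]
tcp_rot: [[-0.945, 0.328, 0.002], [0.328, 0.945, 0.001], [-0.001, 0.001, -1.0]]
ft_force: [0.3, -0.0, -1.5]
grip_width: 0.0537
```

```bash
python3 go.py .4466 .3248 .0724 70.5
```

```text
t 13.3 p [0.4472 0.3264 0.0774] F [ 0.2557 -0.0181 -1.4787] w 0.05366619933460145 q6 -0.7311550379929643
shift [ 0.1 -1.7  5. ] rot [0.08 0.08 0.37]
```

Call:
send_rows(series=[[[0,-1.5,1,0,0,0,0],[0,-1.5,2,0,0,0,0],[0,-1.5,3,0,0,0,0],[0,-1.5,3.5,0,0,0,0],[0,-1.5,4,0,0,0,0],[0,-1.5,4,0,0,0,0],[0,-1.5,4,0,0,0,0]]])

```text
t: 14.0
ee_pos: [0.4459, 0.3247, 0.0726]
tcp_rot: [[-0.945, 0.327, 0.0], [0.327, 0.945, -0.0], [-0.0, -0.0, -1.0]]
ft_force: [-1.1, -1.3, 1.3]
grip_width: 0.0538
```

Call:
send_rows(series=[[[0,0,0.5,0,0,0,0],[0,0,0.5,0,0,0,0],[0,0,0.5,0,0,0,0]]])

```text
t: 14.3
ee_pos: [0.4459, 0.3247, 0.0725]
tcp_rot: [[-0.945, 0.327, 0.0], [0.327, 0.945, -0.0], [-0.0, 0.0, -1.0]]
ft_force: [-1.8, -1.1, 6.5]
grip_width: 0.0536
```

In firm contact at 6.5 N, z as expected. Release gradually.

Call:
send_rows(series=[[[0,0,0,0,0,0,0.7],[0,0,0,0,0,0,0.8],[0,0,0,0,0,0,0.9],[0,0,0,0,0,0,1],[0,0,0,0,0,0,1],[0,0,0,0,0,0,1],[0,0,0,0,0,0,1]]])

```text
t: 15.0
ee_pos: [0.4459, 0.3247, 0.0719]
tcp_rot: [[-0.945, 0.327, -0.0], [0.327, 0.945, -0.0], [0.0, -0.0, -1.0]]
ft_force: [0.9, -0.8, 0.1]
grip_width: 0.0852
```

Call:
send_rows(series=[[[0,0,-10,0,0,0,1],[0,0,-30,0,0,0,1],[0,0,-70,0,0,0,1],[0,0,-110,0,0,0,1],[0,0,-145,0,0,0,1],[0,0,-145,0,0,0,0],[0,0,-145,0,0,0,0],[0,0,-145,0,0,0,0]]])

```text
t: 15.8
ee_pos: [0.4451, 0.3242, 0.2162]
tcp_rot: [[-0.945, 0.327, -0.002], [0.327, 0.945, -0.001], [0.001, -0.001, -1.0]]
ft_force: [-0.4, -0.2, -0.2]
grip_width: 0.0439
```

```bash
python3 - <<'E'
from h import *
import go
go.go(.5494,.2883,.2,70.5)
im=bot.get_image("wrist");v=cv2.resize(im["color"][:,:,::-1],(784,588),interpolation=cv2.INTER_CUBIC)
ring(im,v,.4466,.3248,.022,.033,(0,255,0),1.4)
ring(im,v,.4466,.3248,.117,.027,(0,0,255),1.4)
cv2.imwrite("pics/w4.png",v)
E
```

```text
t 15.8 p [0.4451 0.3242 0.2162] F [-0.4028 -0.1582 -0.1909] w 0.04394923033605298 q6 -0.7329091003041321
shift [-110.4    0.2   16.1] rot [-0.08 -0.06  0.39]
```

View pics/w4.png

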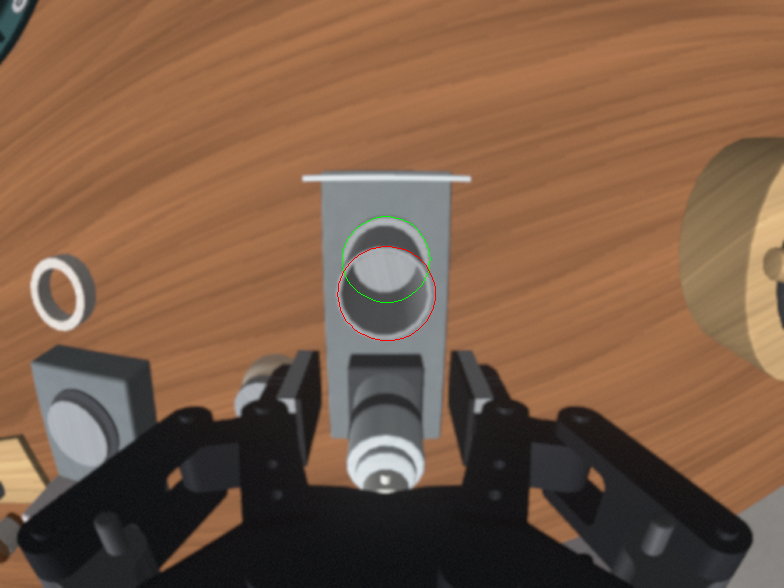

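The cup stands upright on the stand, its rim at (385,292) within about 1 mm of the ring. Now the cap, with fingers shut.

Call:
send_rows(series=[[[-40,0,0,0,0,0,0],[-80,0,0,0,0,0,0],[-110,0,0,0,0,0,0],[-110,0,10,0,0,0,0],[-110,0,16,0,0,0,0],[-110,0,16,0,0,0,0],[-110,0,16,0,0,0,0],[-110,0,16,0,0,0,0]]])

```text
t: 16.65
ee_pos: [0.549, 0.2892, 0.2011]
tcp_rot: [[-0.945, 0.326, -0.0], [0.326, 0.945, -0.0], [0.0, -0.0, -1.0]]
ft_force: [0.7, 0.4, 0.2]
grip_width: 0.0001
```

```bash
python3 - <<'E'
from h import *
import go
go.go(.5494,.2883,.165,70.5)
p=np.array(bot.get_state()["ee_pos"])
im=bot.get_image("wrist");v=cv2.resize(im["color"][:,:,::-1],None,fx=3,fy=3,interpolation=cv2.INTER_CUBIC)
ring(im,v,.5494,.2883,.165,.014,(0,0,255),3)
ring(im,v,p[0],p[1],p[2],.002,(0,255,0),3)
cv2.imwrite("pics/w5.png",v[630:1230,450:1250])
E
```

```text
t 16.65 p [0.549  0.2892 0.2011] F [0.7226 0.3999 0.2131] w 6.559320437701037e-05 q6 -0.8646845484976634
shift [-0.7 -0.7 36.1] rot [-0.01 -0.01  0.44]
```

View pics/w5.png

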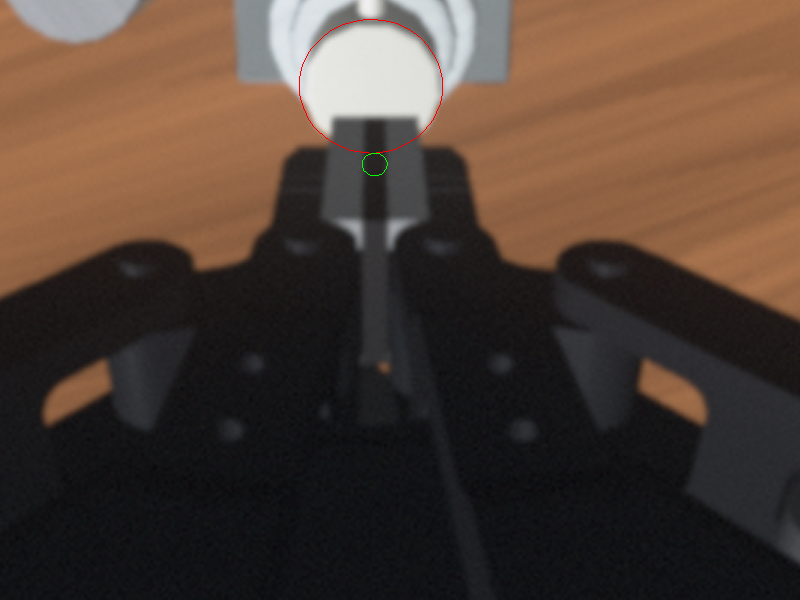

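The cap sits at (371,90), within 1–2 mm of its ring, and the shut fingertips are centred above it. Press down.

Call:
send_rows(series=[[[-1,-1,15,0,0,0,0],[-1,-1,26,0,0,0,0],[-1,-1,32,0,0,0,0],[-1,-1,34,0,0,0,0],[-1,-1,36,0,0,0,0],[-1,-1,38,0,0,0,0],[-1,-1,39,0,0,0,0],[-1,-1,39,0,0,0,0]]])

```text
t: 17.5
ee_pos: [0.5505, 0.2875, 0.1624]
tcp_rot: [[-0.945, 0.327, 0.0], [0.327, 0.945, 0.0], [-0.0, 0.0, -1.0]]
ft_force: [-1.8, -0.5, 4.8]
grip_width: -0.0003
```

Call:
send_rows(series=[[[0,0,1,0,0,0,0],[0,0,2,0,0,0,0],[0,0,3,0,0,0,0],[0,0,4,0,0,0,0],[0,0,5,0,0,0,0],[0,0,5.5,0,0,0,0],[0,0,5.5,0,0,0,0]]])

```text
t: 18.2
ee_pos: [0.5505, 0.2876, 0.1589]
tcp_rot: [[-0.945, 0.327, 0.001], [0.327, 0.945, 0.0], [-0.001, 0.001, -1.0]]
ft_force: [-6.9, -2.4, 20.0]
grip_width: 0.0002
```

20 N, far above the cap's 6 N, at z = 0.1589 (6 mm travel), so the cap is at its stop. Hold briefly, then retract.

Call:
send_rows(series=[[[0,0,0,0,0,0,0],[0,0,0,0,0,0,0],[0,0,-5,0,0,0,0],[0,0,-12,0,0,0,0],[0,0,-40,0,0,0,0],[0,0,-80,0,0,0,0],[0,0,-100,0,0,0,0],[0,0,-100,0,0,0,0]]])

```text
t: 19.0
ee_pos: [0.553, 0.2883, 0.2599]
tcp_rot: [[-0.945, 0.327, 0.007], [0.327, 0.945, 0.002], [-0.006, 0.005, -1.0]]
ft_force: [0.3, -0.0, -0.2]
grip_width: 0.0004
```

Call:
send_rows(series=[[[50,110,0,0,0,0,0],[50,110,0,0,0,0,0],[50,110,0,0,0,0,0],[50,110,0,0,0,0,0],[50,110,0,0,0,0,0],[50,110,0,0,0,0,0]]])

```text
t: 19.6
ee_pos: [0.5392, 0.4062, 0.2556]
tcp_rot: [[-0.945, 0.328, -0.001], [0.328, 0.945, -0.002], [0.0, -0.002, -1.0]]
ft_force: [-0.0, -0.6, -0.2]
grip_width: -0.0002
```

```bash
python3 - <<'E'
from h import *
import go
go.go(.5494,.2883,.165,70.5)
a=bot.get_image("top");b=bot.get_image("scene")
A=cv2.resize(a["color"][170:320,90:290,::-1],(400,300));B=cv2.resize(b["color"][150:270,270:430,::-1],(400,300))
C=cv2.resize(b["color"][100:400,50:450,::-1],(400,300));D=cv2.resize(a["color"][90:390,150:550,::-1],(400,300))
cv2.imwrite("pics/f.png",np.vstack([np.hstack([A,B]),np.hstack([D,C])]))
E
```

```text
t 19.6 p [0.5392 0.4062 0.2556] F [-0.0359 -0.6299 -0.2045] w -0.0002436688399194121 q6 -0.692340129203949
shift [ -48.4 -107.8   90.7] rot [-0.11 -0.03  0.34]
```

View pics/f.png

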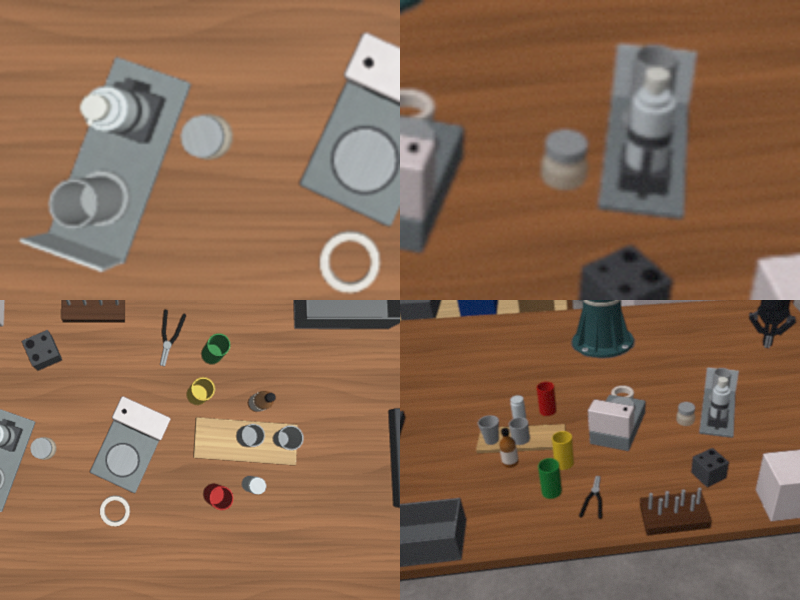

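The last picture shows the cup upright on the stand at (88,200), the cap back up at (95,107) and everything else in place. The gripper is clear of everything.

```bash
python3 -c "
from cell import bot
print(bot.job_done())"
```

```text
the job is handed in; nothing more can be done
None
```

I did the whole job in the order asked and handed it in at about 20 s of the 58 s allowed.

- **Cup:** I took the tall steel cup from the +y end of the board. It was confirmed as the tallest in an enlarged crop.
- **Marking:** I pressed the cup on the pad for a little over 1 s at about 28 N. That is well above the 12 N spring, and the height no longer changed, so the pad was at its stop.
- **Stand:** I set the cup on the stand and let go. From the wrist camera its rim was about 1 mm off centre.
- **Nozzle cap:** I pressed it at 20 N (its spring needs 6 N) with about 6 mm of travel, then released it.

The final pictures show the cup upright on the stand, the cap up, the other things where they were, and the robot touching nothing.

The trained networks disagreed by up to about 25 mm on the pad and stand, and for the cup they sometimes picked a coloured one. I used circles fitted in the top picture instead, and the wrist views agreed with these to 1–2 mm. Full travel of the pad and cap is inferred from force and height, because there was no direct reading of those joints.

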